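# Set the brew bar in order

## Task

Four things on the brew bar stand in each other's places. Rearrange them so that the coffee canister stands on the scale, the milk jug on the drip tray, the black cup on the cork coaster and the sugar box on the dark wooden board, each upright and in the middle of its place. Use the empty marble tile as the spare spot on the way, never set anything down on the bare counter, and leave the water glass standing where it is.

Things in the scene. Friction and masses are not known exactly. Their poses are not given: they have to be found in the camera images.
- canister: tall round coffee canister, dark steel with a black lid, closed, diameter 52, height 105 mm, 250 g; straight sides, any side may be gripped. Origin: centre of its underside, z up its axis. At the start it stands on the coaster or the board
- jug: small open steel milk jug, round, 70 mm high, diameter 58 up to half height, 54 at the rim, 200 g. A wire handle sticks out towards its own +y (to 56 mm from the axis, 12 to 64 mm up), a short spout towards its own -y at the rim: grip the body across its own x. Origin: centre of underside, z up. Starts on the board or the coaster
- cup: low black open cup without handle, height 56 mm; the foot is 50 mm in diameter up to 18 mm, above 21 mm the side is straight with diameter 62 mm, wall 3.5 mm, 180 g. Origin: centre of its underside, z up. At the start it stands on the scale or the drip tray
- sugar_box: square white ceramic sugar box with a wooden lid fixed to it, body 56 x 56 mm and 48 high, lid 58 x 58 mm up to 56 high, with a small knob (diameter 14) up to 66 mm, 240 g. Sides along its own x and y. Origin: centre of its underside, z up. At the start it stands on the drip tray or the scale
- scale: flat black coffee scale, 120 (own x) x 100 mm, top 20 mm above the counter, a small display strip along one short edge; fixed to the counter. Origin: centre of its underside, on the counter
- drip_tray: flat steel drip tray with dark slots in its top, 120 (own x) x 100 mm, top 20 mm above the counter and flat; fixed to the counter. Origin: centre of its underside, on the counter
- coaster: round cork coaster, diameter 100 mm, 8 mm thick, fixed to the counter. Origin: centre of its underside, on the counter
- board: square dark wooden board, 100 x 100 mm, 8 mm thick, fixed to the counter. Origin: centre of its underside, on the counter
- tile: oblong pale marble tile, 120 (own x) x 80 mm, 8 mm thick, fixed to the counter, empty at the start: the spare spot. Origin: centre of its underside, on the counter
- water_glass: clear drinking glass, rim diameter 54, height 85 mm, to be left alone. Origin: centre of underside. It stands in one gap of the far row; a potted plant (diameter 56, 80 mm high) stands in the other gap, at about the same x and mirrored y. A spoon lies flat in the middle of the near row. Kettle, basket and other equipment, up to 185 mm tall, stand well outside the places
Things that resemble listed ones, but are neither listed nor needed, are in the scene too. What is shaped like the canister but blue or pink is not meant.

How it is judged:
On the way:
1. one of the four things has been parked upright on the empty marble tile and let go (((horizontal distance between canister and tile below 0.05 m and z of canister in the frame of tile between 0.004 and 0.013 m and angle between canister's own z axis and vertical below 0.1 rad and contact force between canister and the fingers below 0.1 N) or (horizontal distance between jug and tile below 0.05 m and z of jug in the frame of tile between 0.004 and 0.013 m and angle between jug's own z axis and vertical below 0.1 rad and contact force between jug and the fingers below 0.1 N) or (horizontal distance between cup and tile below 0.05 m and z of cup in the frame of tile between 0.004 and 0.013 m and angle between cup's own z axis and vertical below 0.1 rad and contact force between cup and the fingers below 0.1 N) or (horizontal distance between sugar_box and tile below 0.05 m and z of sugar_box in the frame of tile between 0.004 and 0.013 m and angle between sugar_box's own z axis and vertical below 0.1 rad and contact force between sugar_box and the fingers below 0.1 N))), for 0.2 s.
At the end, for the whole second after the job is handed in: Canister on the scale, jug on the drip tray, cup on the coaster, sugar box on the board: each standing upright (within 0.1 rad) on the top of its place, its axis within 15 mm of the place's centre, released and at rest; the water glass upright and within 30 mm of where it stood (horizontal distance between canister and scale below 0.015 m and z of canister in the frame of scale between 0.016 and 0.025 m and angle between each of canister, jug, cup, sugar_box's own z axis and vertical below 0.1 rad and linear speed of each of canister, jug, cup, sugar_box below 0.02 m/s and contact force between each of canister, jug, cup, sugar_box and the fingers below 0.1 N and horizontal distance between jug and drip_tray below 0.015 m and z of jug in the frame of drip_tray between 0.016 and 0.025 m and horizontal distance between cup and coaster below 0.015 m and z of cup in the frame of coaster between 0.004 and 0.013 m and horizontal distance between sugar_box and board below 0.015 m and z of sugar_box in the frame of board between 0.004 and 0.013 m and distance of water_glass from where it was at the start of the episode below 0.03 m and angle between water_glass's own z axis and vertical below 0.15 rad); the robot touches nothing.
It fails at once if one of the four things touches down on the bare counter (height (world z) of any of canister, jug, cup, sugar_box below 0.004 m).
It fails at once if the water glass is knocked over or pushed away by more than 30 mm (distance of water_glass from where it was at the start of the episode above 0.03 m or angle between water_glass's own z axis and vertical above 0.5 rad).
It also fails if it takes over 141 s, if anything falls off the work surface, if the arm or the gripper's body presses on something with over 40 N, if the wrist force passes 120 N, or if a joint passes its speed limit or range.

## Robot

A 7-joint arm with a two-finger parallel gripper is mounted at the origin on the work surface. World frame = base frame: x ahead of the robot, y to its left, z up, the work surface at z = 0. Lengths are in m, angles in rad, forces in N, time in s.
With the tool pointing down it reaches from about 0.4 to 0.875 m from the base axis. Payload 19.3 kg.
Tool frame: the origin (TCP) lies at the very end of the fingers, on their centre line; the grasp point (between the pads) lies 19 mm behind it; z points along the fingers, y is the direction in which the jaws open and shut (so a half turn about z gives the same grasp; the last joint's range is limited). The gripper opens to 85 mm and grips with 20 to 120 N. Pads are 22 mm wide; open, the fingers measure 114 mm over their backs; the gripper's body (76 mm by 85 mm) begins 54 mm behind the grasp point. The pads swing forward as they close: fully open they stand 13 mm farther back than shut.
Start: joints at [1.243, 0.521, -0.036, 1.599, 0.021, 1.021, -0.113], TCP at [0.159, -0.604, 0.209] pointing down, gripper open.
Joint ranges: [-2.91, 2.91], [-0.3, 2.13], [-1.5, 1.42], [0.17, 2.43], [-1.26, 4.41], [0.16, 1.93], [-2.52, 2.52]. Speed limits (rad/s): [1.89, 1.89, 2.39, 2.39, 3.01, 3.01, 3.01].

## Interface

Orientations are given as [roll, pitch, yaw] about the fixed x, y, z axes, in that order (R = Rz(yaw) Ry(pitch) Rx(roll)).
In Python, from workcell import bot, vision, job_done gives the robot as it stands.
- The arm moves only by the tool arm_command, never from a script. Its arguments are lists of equal length, an entry for each row: "gripper": the finger opening in cm, from 0 to 8.54; "slide": the shift along the tool's x, y, z in cm, a list of three; "turn": the turn, a rotation vector about the tool's x, y, z in degrees, a list of three. A call has 1 to 5 rows; each row is the pose to reach, as a shift and turn from the pose commanded when the call began, along the tool's axes at that moment; what a row does not reach only later rows make up. A row lasts 1/8 s, in which the tool goes at most 62.5 mm and 10.7 degrees, less where a joint would pass 70% of its speed; a pose out of reach is approached as far as the arm can. A call with a gripper value outside its range is refused whole. The fingers move at their own pace and stop on an object; "force" is the grip in N (left out, the last holds). Time passes only in rows, so rows that repeat a pose let the fingers close. It gives the time, the measured TCP pose, the force and the opening at its end, in the units of the state.
- bot.observe(): the state, without advancing time (a new reading comes with each control period).
- vision.grab_frame(name): name is "scene" or "side" or "wrist"; returns the picture (420x560x3 uint8, blue, green, red); there is no depth.
- vision.camera_model(name): a dict with "mtx" (3x3 intrinsics, pixels), "k1" (the pictures are not rectified: a ray, as slopes to the right and down, at radius r is drawn at 1 + k1 r^2 times it, then the intrinsics apply), "T" (4x4, takes a point from camera to world coordinates). Camera axes: x right, y down, z forward; pixel columns grow to the right and rows downward; lengths in m; the calibration is good to about 2 mm. A picture is of the moment at which its call begins: read the wrist's pose just before it. camera_model takes no time and is no camera call; for the wrist camera it gives the pose at the moment of the call.
- job_done(): hands the job in, once; it reports no verdict.
The state is a dict: "clock": time; "qpos": joint angles; "qd": joint speeds; "joint_efforts": joint torques, N m; "position": TCP position; "tool_rot": TCP orientation; "force": force on the tool from outside, world axes, zero at the start; "moment": the same for the moment, N m; "grip_width": finger opening in m.
Only numpy, scipy, OpenCV 4.12 (cv2) and the standard library are available. Lean on these libraries where they do the work, as an engineer would, in place of code of your own. Each camera call takes 0.05 s, during which the arm holds its last target. There are 200 camera calls.

## Working session

There is one attempt and no reset: what is moved stays moved. The work goes in short steps, Python scripts to look and compute and a tool call to move; the robot and the scene stay as the last step left them, time stands still between calls to the robot, and variables do not carry over. Pictures are saved under pics/ and viewed, about 12 in all and at most 16, crops included, and the job is handed in when it is done.

Besides the shell and the picture viewer there is one more tool, called after "Emit:" by a JSON object that holds its "method" and its "body", one argument or row to a line. arm_command: Moves the arm, as the interface text tells. Its arguments: {"type":"object","properties":{"gripper":{"type":"array","items":{"type":"number"}},"slide":{"type":"array","items":{"type":"array","items":{"type":"number"}}},"turn":{"type":"array","items":{"type":"array","items":{"type":"number"}}},"force":{"type":"number"}},"required":["gripper","slide","turn"]}

```bash
ls; mkdir -p pics; cat > h.py <<'E'
import numpy as np, cv2
from workcell import bot, vision, job_done
from scipy.spatial.transform import Rotation as R
def ray(c,uv):
    K,k1,T=np.array(c["mtx"]),c["k1"],np.array(c["T"])
    uv=np.atleast_2d(np.array(uv,float))
    d=np.array([k1,0,0,0],float)
    p=cv2.undistortPoints(uv[:,None],K,d)[:,0]
    v=np.c_[p,np.ones(len(p))]@T[:3,:3].T
    return T[:3,3],v
def onz(c,uv,z):
    o,v=ray(c,uv); return o+v*((z-o[2])/v[:,2])[:,None]
def proj(c,P):
    K,k1,T=np.array(c["mtx"]),c["k1"],np.linalg.inv(np.array(c["T"]))
    q=cv2.projectPoints(np.atleast_2d(np.array(P,float)),cv2.Rodrigues(T[:3,:3])[0],T[:3,3],K,np.array([k1,0,0,0],float))[0]
    return q[:,0]
E
python3 - <<'E'
from h import *
s=bot.observe(); print({k:np.round(v,3).tolist() for k,v in s.items()})
for n in("scene","side","wrist"):
    c=vision.camera_model(n); print(n,np.round(c["mtx"],1).tolist(),c["k1"],np.round(c["T"],3).tolist())
    cv2.imwrite(f"pics/{n}0.png",vision.grab_frame(n))
E
```

```text
pics
{'clock': 0.0, 'qpos': [1.243, 0.522, -0.036, 1.6, 0.021, 1.021, -0.113], 'qd': [-0.002, -0.001, 0.0, 0.001, 0.001, 0.002, -0.001], 'joint_efforts': [0.0, -92.71, 1.98, -36.992, 0.018, 0.008, 0.0], 'position': [0.159, -0.604, 0.208], 'tool_rot': [-3.14, 0.0, 0.258], 'force': [0.199, 0.203, 0.149], 'moment': [0.024, -0.004, -0.055], 'grip_width': 0.085}
scene [[450.2, 0.0, 275.5], [0.0, 450.2, 210.5], [0.0, 0.0, 1.0]] -0.0564523184279596 [[0.826, 0.311, -0.47, 0.96], [0.564, -0.46, 0.686, -0.706], [-0.003, -0.831, -0.556, 0.618], [0.0, 0.0, 0.0, 1.0]]
side [[400.8, 0.0, 278.5], [0.0, 400.8, 215.4], [0.0, 0.0, 1.0]] -0.06152513060752944 [[0.846, -0.357, 0.397, 0.193], [-0.534, -0.565, 0.629, -0.48], [-0.0, -0.744, -0.668, 0.577], [0.0, 0.0, 0.0, 1.0]]
wrist [[310.8, 0.0, 279.1], [0.0, 310.8, 207.0], [0.0, 0.0, 1.0]] 0.013696970808714997 [[0.255, -0.934, -0.252, 0.223], [-0.967, -0.246, -0.065, -0.588], [-0.001, 0.26, -0.966, 0.373], [0.0, 0.0, 0.0, 1.0]]
```

View pics/scene0.png

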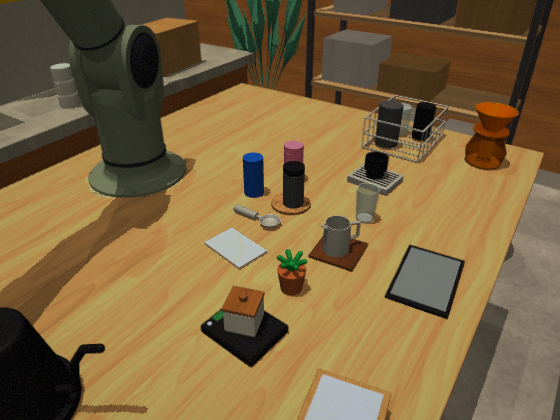

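View pics/side0.png

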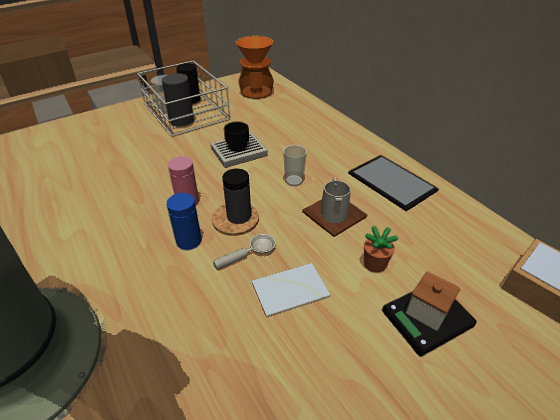

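Candidates: canister = dark one with a black lid on the coaster, scene (293,185). Lookalikes are blue (253,175), pink (293,158) and the dark ones in the basket (390,125 / 423,120). The jug is at (338,237) on the board, the cup at (376,165) on the tray and the sugar box at (243,310) on the scale. The tablet (427,278) is not the board, and the notebook (345,400) is not the tile, which is at (236,247).

```bash
python3 - <<'E'
from h import *
a=vision.camera_model("scene"); b=vision.camera_model("side")
D=dict(tile=((236,247),(291,289),.008),coaster=((291,202),(235,219),.008),board=((339,250),(335,213),.008),tray=((376,178),(239,149),.02),scale=((245,330),(429,318),.02),
glass=((366,218),(293,181),0),plant=((291,287),(376,264),0.0),blue=((253,160),(182,203),.1),pink=((293,147),(181,165),.1),can=((293,169),(236,177),.113))
for k,(p,q,z) in D.items(): print(k,np.round(onz(a,p,z)[0],3),np.round(onz(b,q,z)[0],3))
E
```

```text
tile [ 0.453 -0.12   0.008] [ 0.446 -0.121  0.008]
coaster [0.454 0.1   0.008] [0.448 0.095 0.008]
board [ 0.644 -0.003  0.008] [ 0.638 -0.002  0.008]
tray [0.589 0.313 0.02 ] [0.575 0.314 0.02 ]
scale [ 0.619 -0.302  0.02 ] [ 0.599 -0.299  0.02 ]
glass [0.636 0.152 0.   ] [0.631 0.149 0.   ]
plant [ 0.615 -0.15   0.   ] [ 0.62  -0.153  0.   ]
blue [0.347 0.089 0.1  ] [0.344 0.094 0.1  ]
pink [0.39  0.207 0.1  ] [0.389 0.211 0.1  ]
can [0.468 0.085 0.113] [0.459 0.096 0.113]
```

View pics/wrist0.png

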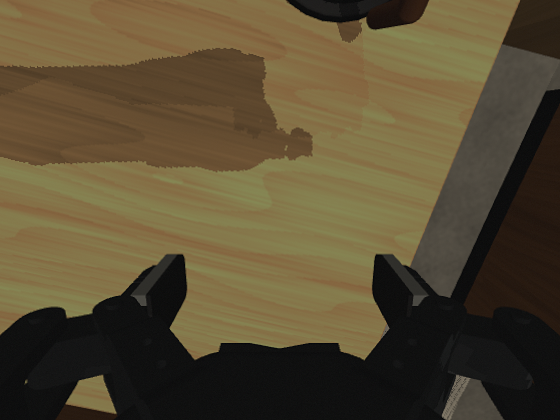

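The wrist camera sees only bare counter from here. I'll move up and over for a survey picture.

```bash
cat >> h.py <<'E'
def to(x,y,z,yaw,s=None):
    "slide cm / turn deg about tool z from the present pose to a tool-down pose"
    s=s or bot.observe(); p=np.array(s["position"]); Rt=R.from_euler("xyz",s["tool_rot"])
    d=Rt.inv().apply(np.array([x,y,z])-p)*100
    t=(Rt.inv()*R.from_euler("xyz",[np.pi,0,np.radians(yaw)])).as_rotvec(degrees=True)
    print("slide",np.round(d,2).tolist(),"turn",np.round(t,1).tolist(),"clock",round(float(s["clock"]),2),"dist",np.round(np.linalg.norm(d),1))
E
python3 -c "
from h import *
to(.53,-.1,.40,90)"
```

```text
slide [48.7, -39.31, -19.15] turn [-0.0, -0.0, -75.2] clock 0.15 dist 65.4
```

Emit:
{"method": "arm_command", "body": {
  "gripper": [8.54, 8.54, 8.54, 8.54],
  "slide": [
    [0, 0, -6],
    [0, 0, -12],
    [0, 0, -18],
    [0, 0, -19]
  ],
  "turn": [
    [0, 0, 0],
    [0, 0, 0],
    [0, 0, 0],
    [0, 0, 0]
  ]
}}

```text
clock: 0.65
position: [0.1595, -0.6052, 0.4027]
tool_rot: [3.136, -0.0, 0.258]
force: [0.3, -0.1, -0.1]
grip_width: 0.0857
```

Emit:
{"method": "arm_command", "body": {
  "gripper": [8.54, 8.54, 8.54, 8.54, 8.54],
  "slide": [
    [5, -4, 0],
    [10, -8, 0],
    [15, -12, 0],
    [20, -16, 0],
    [24, -20, 0]
  ],
  "turn": [
    [0, 0, -8],
    [0, 0, -16],
    [0, 0, -24],
    [0, 0, -32],
    [0, 0, -40]
  ]
}}

```text
clock: 1.27
position: [0.3411, -0.3479, 0.3979]
tool_rot: [-3.141, -0.0, 0.961]
force: [1.1, -0.6, -0.1]
grip_width: 0.0851
```

```bash
python3 -c "
from h import *
to(.53,-.1,.40,90)"
```

```text
slide [31.14, 1.28, -0.21] turn [-0.1, -0.0, -35.0] clock 1.27 dist 31.2
```

Emit:
{"method": "arm_command", "body": {
  "gripper": [8.54, 8.54, 8.54, 8.54, 8.54],
  "slide": [
    [6, 0, 0],
    [13, 0, 0],
    [20, 1, 0],
    [26, 1, 0],
    [31, 1, 0]
  ],
  "turn": [
    [0, 0, -8],
    [0, 0, -16],
    [0, 0, -24],
    [0, 0, -32],
    [0, 0, -35]
  ]
}}

```text
clock: 1.9
position: [0.5277, -0.1013, 0.3979]
tool_rot: [-3.141, -0.0, 1.569]
force: [0.9, -1.1, 0.1]
grip_width: 0.0857
```

Emit:
{"method": "arm_command", "body": {
  "gripper": [8.54, 8.54],
  "slide": [
    [0, 0, 0],
    [0, 0, 0]
  ],
  "turn": [
    [0, 0, 0],
    [0, 0, 0]
  ]
}}

```text
clock: 2.15
position: [0.5267, -0.1031, 0.3979]
tool_rot: [-3.14, -0.0, 1.567]
force: [0.5, -0.9, -0.5]
grip_width: 0.0855
```

```bash
python3 - <<'E'
from h import *
import pickle
c=vision.camera_model("wrist"); f=vision.grab_frame("wrist"); pickle.dump(c,open("w1.pkl","wb"))
cv2.imwrite("pics/w1.png",f); s=bot.observe(); print(s["position"],s["tool_rot"],s["qpos"]); print(np.round(c["T"],3))
to(.53,.15,.4,90)
E
```

```text
[ 0.52655309 -0.10376604  0.39809859] [-3.14062178e+00  1.79823361e-04  1.56543462e+00] [ 0.52532219  0.27259797 -0.57238846  1.52442032  0.14895912  1.38933602
 -0.06265325]
[[ 1.    -0.004 -0.002  0.527]
 [-0.004 -0.966 -0.26  -0.038]
 [-0.001  0.26  -0.966  0.563]
 [ 0.     0.     0.     1.   ]]
slide [25.38, 0.21, -0.19] turn [-0.1, 0.0, -0.3] clock 2.2 dist 25.4
```

View pics/w1.png

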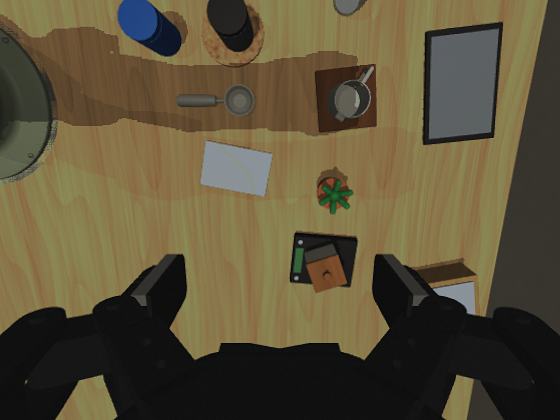

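From overhead: tile (236,168), board (347,98) with the jug at (350,98) and its handle towards the upper right (370,73), scale (324,260) with the rotated sugar box (324,268), coaster (233,30) with the canister. Next is the second overhead picture.

Emit:
{"method": "arm_command", "body": {
  "gripper": [8.54, 8.54, 8.54, 8.54, 8.54],
  "slide": [
    [6, 0, 0],
    [12, 0, 0],
    [18, 0, 0],
    [24, 0, 0],
    [25, 0, 0]
  ],
  "turn": [
    [0, 0, 0],
    [0, 0, 0],
    [0, 0, 0],
    [0, 0, 0],
    [0, 0, 0]
  ]
}}

```text
clock: 2.82
position: [0.5272, 0.1499, 0.3986]
tool_rot: [-3.142, -0.001, 1.57]
force: [0.3, -1.1, -0.5]
grip_width: 0.0854
```

Emit:
{"method": "arm_command", "body": {
  "gripper": [8.54, 8.54],
  "slide": [
    [0, 0, 0],
    [0, 0, 0]
  ],
  "turn": [
    [0, 0, 0],
    [0, 0, 0]
  ]
}}

```text
clock: 3.08
position: [0.5284, 0.145, 0.3986]
tool_rot: [3.142, 0.001, 1.564]
force: [-0.5, -1.1, 0.0]
grip_width: 0.0854
```

```bash
python3 - <<'E'
from h import *
import pickle
c=vision.camera_model("wrist"); f=vision.grab_frame("wrist"); pickle.dump(c,open("w2.pkl","wb"))
cv2.imwrite("pics/w2.png",f); s=bot.observe(); print(s["position"],s["tool_rot"])
E
```

```text
[0.52835745 0.14517836 0.39861659] [3.14146692e+00 6.51476717e-04 1.56399551e+00]
```

View pics/w2.png

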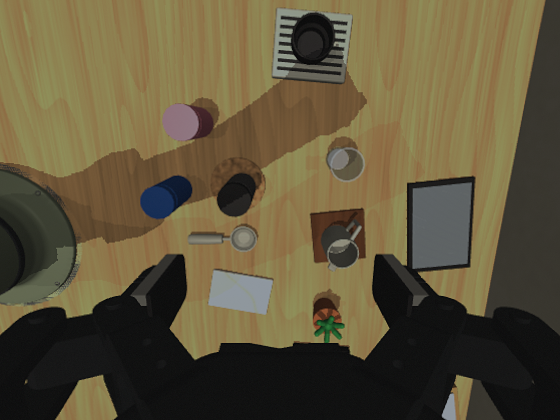

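```bash
cat > m.py <<'E'
from h import *
import pickle
I={n:cv2.imread(f"pics/{n}.png") for n in("w1","w2")}; C={n:pickle.load(open(n+".pkl","rb")) for n in I}
def comp(n,x0,y0,x1,y1,f):
    h=cv2.cvtColor(I[n],cv2.COLOR_BGR2HSV).astype(int)[y0:y1,x0:x1]
    m=f(h[...,0],h[...,1],h[...,2]).astype(np.uint8)*255
    m=cv2.morphologyEx(m,cv2.MORPH_OPEN,np.ones((3,3)))
    k=max(cv2.findContours(m,cv2.RETR_EXTERNAL,cv2.CHAIN_APPROX_NONE)[0],key=cv2.contourArea)[:,0]
    return cv2.convexHull(k)[:,0]+[x0,y0]
def rect(name,n,box,f,z):
    h=comp(n,*box,f); P=onz(C[n],h,z)[:,:2]
    r=cv2.minAreaRect((P*1000).astype(np.float32)); print(name,np.round(r[0],1),np.round(r[1],1),"ang",round(r[2],1))
    return n,h
L=[rect("tile","w1",(190,130,285,205),lambda h,s,v:(s<60)&(v>110),.008),
rect("board","w1",(308,55,385,140),lambda h,s,v:(v<88)&(s>110)&((h<12)|(h>170)),.008),
rect("tray","w2",(262,0,365,90),lambda h,s,v:(s<50)&(v>90),.02),
rect("scale","w1",(282,222,365,295),lambda h,s,v:(v<50),.02),
rect("lid","w1",(296,238,352,300),lambda h,s,v:(s>110)&(v>60)&(h<14),.076),
rect("canlid","w2",(205,160,275,225),lambda h,s,v:(v<40),.113)]
for n in I:
    for m,h in L:
        if m==n: cv2.polylines(I[n],[h.astype(int)],True,(0,255,0),1)
g=lambda n,x,y:cv2.resize(I[n][y:y+70,x:x+90],None,fx=3,fy=3,interpolation=cv2.INTER_NEAREST)
for n,x,y in(("w1",190,135),): pass
out=np.vstack([np.hstack([g("w1",300,60),g("w1",280,225)]),np.hstack([g("w2",265,5),g("w2",200,150)])])
out=cv2.resize(out,None,fx=1.4,fy=1.4); cv2.imwrite("pics/m1.png",out); print(out.shape)
E
python3 m.py
```

```text
tile [ 448.4 -116. ] [ 79.7 119.3] ang 78.6
board [673.6 -27.3] [34.3 33.1] ang 4.5
tray [580.4 327.6] [ 97.8 118.1] ang 85.1
scale [ 607.9 -287.5] [100.8 117.6] ang 84.5
lid [ 606.7 -287.6] [58.5 58.5] ang 19.2
canlid [466.7 108.3] [68.2 48.5] ang 49.8
(588, 756, 3)
```

View pics/m1.png

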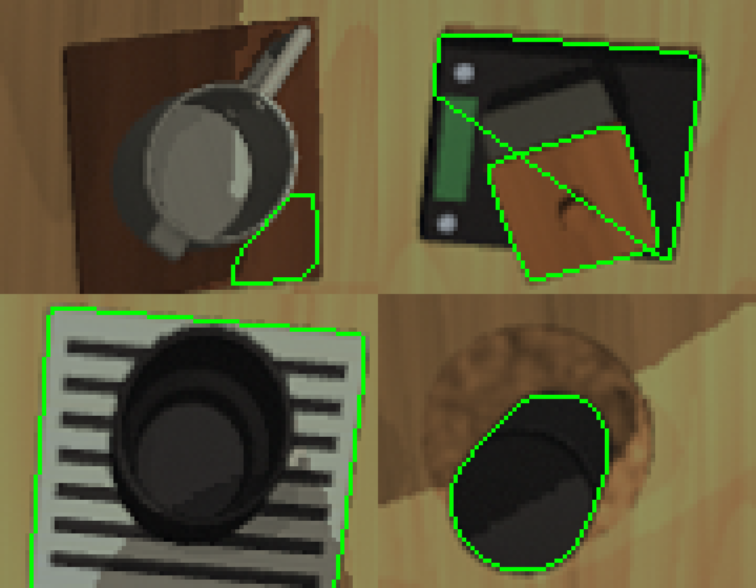

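The masks fit the tile, tray, scale and lid: sizes are right to about 2 mm. I'll read the rest from the crops: board corners, jug rim with handle and spout, cup rim, canister lid, and coaster.

```bash
python3 - <<'E'
from h import *
import pickle
C={n:pickle.load(open(n+".pkl","rb")) for n in("w1","w2")}
def P(n,ox,oy,uv,z,du=0,dv=0): 
    uv=np.array(uv,float); return onz(C[n],np.c_[ox+(uv[:,0]-du+.5)/4.2-.5,oy+(uv[:,1]-dv+.5)/4.2-.5],z)[:,:2]*1000
b=P("w1",300,60,[(63,47),(318,18),(322,278),(80,293)],.008)
r=cv2.minAreaRect(b.astype(np.float32)); print("board",r, b.mean(0))
j=P("w1",300,60,[(222,163),(305,33),(165,248)],.078); print("jug",j,"handle deg",np.degrees(np.arctan2(*(j[1]-j[2])[::-1])))
print("cup",P("w2",265,5,[(200,417)],.076,0,294))
print("can",P("w2",200,150,[(526,495)],.113,378,294))
print("coaster",P("w2",200,150,[(540,437)],.008,378,294))
E
```

```text
board ((640.064453125, 1.2712554931640625), (99.56652069091797, 98.35598754882812), 5.625277996063232) [639.96364835   2.34895591]
jug [[635.04886994  -2.98732702]
 [660.85908417  38.73738094]
 [616.44712232 -31.4789676 ]] handle deg 57.68657616879085
cup [[576.61156053 330.86268533]]
can [[462.55521922 104.17404339]]
coaster [[454.25807719 104.98928194]]
```

```bash
python3 -c "
from h import *
to(.461,.103,.2,120)"
```

```text
slide [-4.25, -6.71, 19.86] turn [-0.0, 0.0, -30.4] clock 3.12 dist 21.4
```

Emit:
{"method": "arm_command", "body": {
  "gripper": [8.54, 8.54, 8.54, 8.54, 8.54],
  "slide": [
    [-1, -1.7, 5],
    [-2, -3.4, 10],
    [-3.2, -5, 15],
    [-4.2, -6.7, 19.8],
    [-4.2, -6.7, 19.8]
  ],
  "turn": [
    [0, 0, -8],
    [0, 0, -16],
    [0, 0, -24],
    [0, 0, -30.4],
    [0, 0, -30.4]
  ]
}}

```text
clock: 3.75
position: [0.4589, 0.103, 0.1985]
tool_rot: [-3.137, -0.001, 2.096]
force: [-0.1, 0.8, 0.9]
grip_width: 0.0851
```

```bash
python3 - <<'E'
from h import *
cv2.imwrite("pics/w3.png",vision.grab_frame("wrist")); to(.461,.103,.061,120)
c=vision.camera_model("wrist"); print(proj(c,[[.461,.103,.113],[.461+.026,.103,.113],[.461-.026,.103,.113],[.461,.103+.026,.113],[.461,.103-.026,.113]]))
E
```

```text
slide [-0.12, -0.02, 13.95] turn [-0.1, -0.0, -0.0] clock 3.8 dist 14.0
[[278.66430686 205.491376  ]
 [305.15345977 220.26650835]
 [251.4826213  190.329621  ]
 [294.48436787 178.9626084 ]
 [263.5409279  230.85130347]]
```

View pics/w3.png

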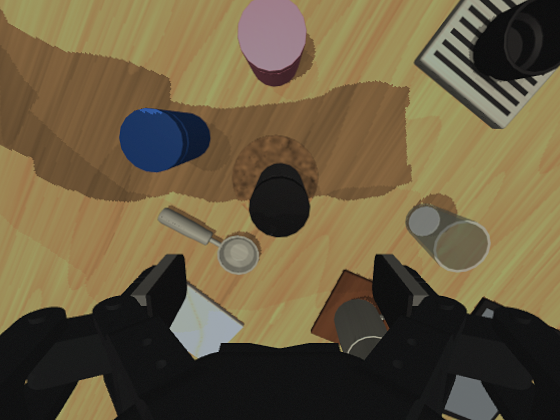

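The lid is centred at (279,206), as predicted, and the jaws straddle it. Descend and grip.

Emit:
{"method": "arm_command", "body": {
  "gripper": [8.54, 8.54, 8.54, 8.54, 8.54],
  "slide": [
    [0, 0, 4],
    [0, 0, 8],
    [0, 0, 12],
    [0, 0, 13.9],
    [0, 0, 13.9]
  ],
  "turn": [
    [0, 0, 0],
    [0, 0, 0],
    [0, 0, 0],
    [0, 0, 0],
    [0, 0, 0]
  ],
  "force": 50
}}

```text
clock: 4.42
position: [0.4619, 0.1055, 0.0619]
tool_rot: [3.141, 0.0, 2.095]
force: [0.0, 0.3, 0.8]
grip_width: 0.0853
```

Emit:
{"method": "arm_command", "body": {
  "gripper": [4.5, 4.5, 4.5, 4.5, 4.5],
  "slide": [
    [0, 0, 0],
    [0, 0, 0],
    [0, 0, 0],
    [0, 0, 0],
    [0, 0, 0]
  ],
  "turn": [
    [0, 0, 0],
    [0, 0, 0],
    [0, 0, 0],
    [0, 0, 0],
    [0, 0, 0]
  ]
}}

```text
clock: 5.05
position: [0.4617, 0.1053, 0.063]
tool_rot: [3.14, 0.001, 2.097]
force: [-4.4, -3.5, 18.8]
grip_width: 0.0506
```

Emit:
{"method": "arm_command", "body": {
  "gripper": [4.5, 4.5, 4.5, 4.5, 4.5],
  "slide": [
    [0, 0, 0],
    [0, 0, 0],
    [0, 0, -2],
    [0, 0, -5],
    [0, 0, -8]
  ],
  "turn": [
    [0, 0, 0],
    [0, 0, 0],
    [0, 0, 0],
    [0, 0, 0],
    [0, 0, 0]
  ]
}}

```text
clock: 5.68
position: [0.4609, 0.1053, 0.1431]
tool_rot: [3.141, 0.0, 2.097]
force: [0.0, -0.2, -3.0]
grip_width: 0.0507
```

```bash
python3 -c "
from h import *
to(.448,-.116,.19,120);to(.448,-.116,.063,120)"
```

```text
slide [-18.49, -12.23, -4.69] turn [0.0, 0.0, 0.1] clock 5.67 dist 22.7
slide [-18.49, -12.23, 8.01] turn [0.0, 0.0, 0.1] clock 5.67 dist 23.6
```

Gripped (weight 3 N). The way to the tile is clear apart from the flat spoon.

Emit:
{"method": "arm_command", "body": {
  "gripper": [4.5, 4.5, 4.5, 4.5, 4.5],
  "slide": [
    [-3, -2, 0],
    [-8, -5.3, 0],
    [-13, -8.6, 0],
    [-17, -11.2, 0],
    [-18.5, -12.2, 0]
  ],
  "turn": [
    [0, 0, 0],
    [0, 0, 0],
    [0, 0, 0],
    [0, 0, 0],
    [0, 0, 0]
  ]
}}

```text
clock: 6.3
position: [0.4479, -0.1191, 0.1421]
tool_rot: [-3.141, 0.001, 2.093]
force: [0.1, 1.1, -2.2]
grip_width: 0.0504
```

Emit:
{"method": "arm_command", "body": {
  "gripper": [4.5, 4.5, 4.5, 4.5, 4.5],
  "slide": [
    [0, 0, 0],
    [0, 0, 2.5],
    [0, 0, 5],
    [0, 0, 7],
    [0, 0, 7]
  ],
  "turn": [
    [0, 0, 0],
    [0, 0, 0],
    [0, 0, 0],
    [0, 0, 0],
    [0, 0, 0]
  ]
}}

```text
clock: 6.92
position: [0.448, -0.1146, 0.0712]
tool_rot: [-3.141, -0.001, 2.099]
force: [-0.6, 0.5, -0.9]
grip_width: 0.0505
```

```bash
python3 -c "
from h import *
to(.448,-.116,.063,120); c=vision.camera_model('side')
cv2.imwrite('pics/s1.png',vision.grab_frame('side')[180:390,150:430].repeat(2,0).repeat(2,1))"
```

```text
slide [-0.12, -0.07, 0.82] turn [-0.0, -0.1, 0.3] clock 6.92 dist 0.8
```

View pics/s1.png

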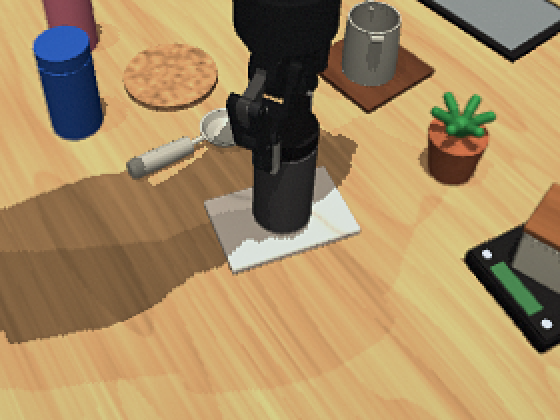

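The canister hangs upright above the tile, 8 mm up. Lower it, release and rise.

Emit:
{"method": "arm_command", "body": {
  "gripper": [4.5, 4.5, 4.5],
  "slide": [
    [0, 0, 0.4],
    [0, 0, 0.75],
    [0, 0, 0.75]
  ],
  "turn": [
    [0, 0, 0],
    [0, 0, 0],
    [0, 0, 0]
  ]
}}

```text
clock: 7.35
position: [0.4484, -0.1159, 0.0642]
tool_rot: [3.142, 0.0, 2.097]
force: [0.2, 0.1, -2.3]
grip_width: 0.0508
```

Emit:
{"method": "arm_command", "body": {
  "gripper": [6.5, 7.5, 8.54, 8.54, 8.54],
  "slide": [
    [0, 0, 0],
    [0, 0, 0],
    [0, 0, 0],
    [0, 0, 0],
    [0, 0, 0]
  ],
  "turn": [
    [0, 0, 0],
    [0, 0, 0],
    [0, 0, 0],
    [0, 0, 0],
    [0, 0, 0]
  ]
}}

```text
clock: 7.98
position: [0.4484, -0.1159, 0.0641]
tool_rot: [3.142, -0.0, 2.097]
force: [0.1, -0.5, -0.3]
grip_width: 0.0856
```

Emit:
{"method": "arm_command", "body": {
  "gripper": [8.54, 8.54, 8.54, 8.54, 8.54],
  "slide": [
    [0, 0, -3],
    [0, 0, -9],
    [0, 0, -15],
    [0, 0, -20],
    [0, 0, -20]
  ],
  "turn": [
    [0, 0, 0],
    [0, 0, 0],
    [0, 0, 0],
    [0, 0, 0],
    [0, 0, 0]
  ]
}}

```text
clock: 8.6
position: [0.4498, -0.1162, 0.2672]
tool_rot: [3.138, 0.004, 2.097]
force: [-0.3, -0.3, -0.7]
grip_width: 0.0854
```

```bash
python3 -c "
from h import *
import pickle
pickle.dump(vision.camera_model('wrist'),open('w4.pkl','wb')); cv2.imwrite('pics/w4.png',vision.grab_frame('wrist'))
to(.576,.330,.26,120)"
```

```text
slide [32.21, 33.4, 0.49] turn [0.1, 0.1, 0.1] clock 8.65 dist 46.4
```

View pics/w4.png

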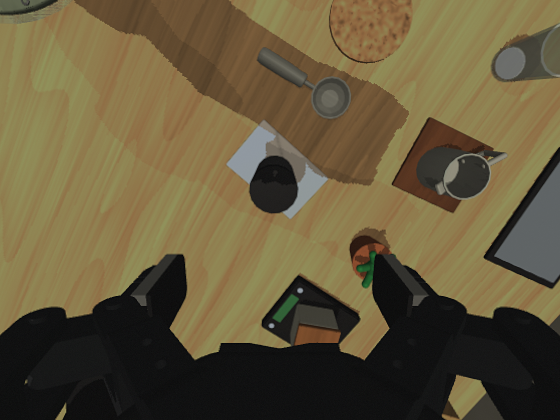

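Canister stands on the tile. On to the cup.

Emit:
{"method": "arm_command", "body": {
  "gripper": [8.54, 8.54, 8.54, 8.54, 8.54],
  "slide": [
    [3.5, 3.7, 0],
    [7.5, 7.8, 0],
    [11.5, 11.9, 0],
    [15.5, 16, 0],
    [19, 19.7, 0]
  ],
  "turn": [
    [0, 0, 0],
    [0, 0, 0],
    [0, 0, 0],
    [0, 0, 0],
    [0, 0, 0]
  ]
}}

```text
clock: 9.28
position: [0.5229, 0.1493, 0.2626]
tool_rot: [-3.14, -0.001, 2.098]
force: [1.0, -0.9, 0.7]
grip_width: 0.0857
```

Emit:
{"method": "arm_command", "body": {
  "gripper": [8.54, 8.54, 8.54, 8.54, 8.54],
  "slide": [
    [4, 4.1, 0],
    [8, 8.3, 0],
    [12, 12.5, 0],
    [13.2, 13.7, 0],
    [13.2, 13.7, 0]
  ],
  "turn": [
    [0, 0, 0],
    [0, 0, 0],
    [0, 0, 0],
    [0, 0, 0],
    [0, 0, 0]
  ]
}}

```text
clock: 9.9
position: [0.5745, 0.3311, 0.2624]
tool_rot: [-3.139, -0.0, 2.099]
force: [0.6, -0.9, 0.3]
grip_width: 0.0858
```

```bash
python3 -c "
from h import *
import pickle
c=vision.camera_model('wrist');pickle.dump(c,open('w5.pkl','wb')); cv2.imwrite('pics/w5.png',vision.grab_frame('wrist'))
to(.5766,.3309,.041,120); s=bot.observe(); print(s['position'],s['qpos']); print(proj(c,[[.5766,.3309,.076]]))"
```

```text
slide [0.02, 0.25, 22.18] turn [-0.1, 0.0, 0.2] clock 9.95 dist 22.2
[0.5749168  0.32974075 0.26284098] [-0.14341419  0.63948066 -0.78441627  1.39556263  0.45361459  1.29298378
 -0.42553289]
[[280.79892989 183.57484381]]
```

View pics/w5.png

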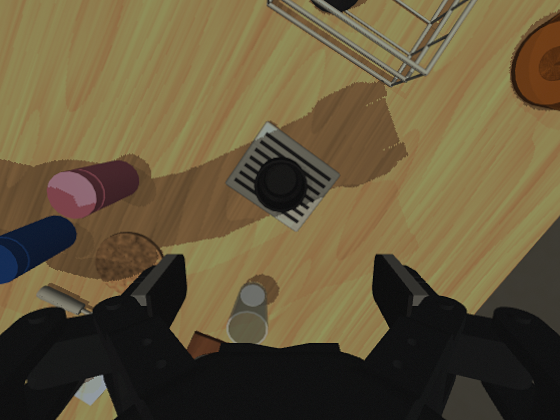

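The cup is at (281,184), exactly as predicted. Descend and grip; meanwhile I'll fix the coaster centre from three views.

Emit:
{"method": "arm_command", "body": {
  "gripper": [8.54, 8.54, 8.54, 8.54, 8.54],
  "slide": [
    [0, 0.2, 5],
    [0, 0.2, 11],
    [0, 0.2, 17],
    [0, 0.2, 21],
    [0, 0.2, 22.1]
  ],
  "turn": [
    [0, 0, 0],
    [0, 0, 0],
    [0, 0, 0],
    [0, 0, 0],
    [0, 0, 0]
  ]
}}

```text
clock: 10.58
position: [0.5763, 0.3288, 0.041]
tool_rot: [-3.138, 0.001, 2.096]
force: [0.2, 0.5, 0.5]
grip_width: 0.0857
```

Emit:
{"method": "arm_command", "body": {
  "gripper": [5.5, 5.5, 5.5, 5.5, 5.5],
  "slide": [
    [0, 0, 0],
    [0, 0, 0],
    [0, 0, 0],
    [0, 0, 0],
    [0, 0, 0]
  ],
  "turn": [
    [0, 0, 0],
    [0, 0, 0],
    [0, 0, 0],
    [0, 0, 0],
    [0, 0, 0]
  ],
  "force": 40
}}

```text
clock: 11.2
position: [0.5778, 0.3314, 0.0456]
tool_rot: [3.139, 0.001, 2.097]
force: [-2.6, -2.2, 7.6]
grip_width: 0.0592
```

Emit:
{"method": "arm_command", "body": {
  "gripper": [5.5, 5.5, 5.5, 5.5, 5.5],
  "slide": [
    [0, 0, 0],
    [0, 0, -2],
    [0, 0, -6],
    [0, 0, -11],
    [0, 0, -14]
  ],
  "turn": [
    [0, 0, 0],
    [0, 0, 0],
    [0, 0, 0],
    [0, 0, 0],
    [0, 0, 0]
  ]
}}

```text
clock: 11.82
position: [0.5776, 0.332, 0.1882]
tool_rot: [3.137, -0.0, 2.097]
force: [-0.1, -0.7, -2.3]
grip_width: 0.0587
```

```bash
python3 - <<'E'
from h import *
import pickle
for n,p in(("w4",[(329.5,18),(412,18),(370,62)]),("w5",[(95,256),(128,232)]),("w2",[(211,184),(266,184),(238,157)])):
    c=pickle.load(open(n+".pkl","rb")); P=onz(c,p,.008)[:,:2]; print(n,P.round(3).tolist())
    # circle r=50 fit
    from scipy.optimize import least_squares
    print(least_squares(lambda q:np.hypot(*(P-q).T)-.05,[.452,.102]).x.round(4))
to(.452,.102,.2,120); print(bot.observe()["position"])
E
```

```text
w4 [[0.41, 0.076], [0.496, 0.126], [0.48, 0.061]]
[0.452  0.1022]
w5 [[0.404, 0.091], [0.431, 0.15]]
[0.4525 0.1045]
w2 [[0.405, 0.105], [0.505, 0.104], [0.456, 0.153]]
[0.4548 0.103 ]
slide [-13.57, -22.42, -1.29] turn [0.3, -0.0, 0.2] clock 11.82 dist 26.2
[0.5776318  0.3320422  0.18816282]
```

Emit:
{"method": "arm_command", "body": {
  "gripper": [5.5, 5.5, 5.5, 5.5, 5.5],
  "slide": [
    [-2, -3.3, 0],
    [-5.2, -8.6, 0],
    [-8.5, -14, 0],
    [-11.8, -19.4, 0],
    [-13.5, -22.3, 0]
  ],
  "turn": [
    [0, 0, 0],
    [0, 0, 0],
    [0, 0, 0],
    [0, 0, 0],
    [0, 0, 0]
  ]
}}

```text
clock: 12.45
position: [0.4511, 0.1, 0.1848]
tool_rot: [3.141, 0.003, 2.096]
force: [-0.0, -0.0, -1.6]
grip_width: 0.0589
```

Emit:
{"method": "arm_command", "body": {
  "gripper": [5.5, 5.5, 5.5, 5.5, 5.5],
  "slide": [
    [0, 0, 0],
    [0, 0, 4],
    [0, 0, 8],
    [0, 0, 12],
    [0, 0, 12]
  ],
  "turn": [
    [0, 0, 0],
    [0, 0, 0],
    [0, 0, 0],
    [0, 0, 0],
    [0, 0, 0]
  ]
}}

```text
clock: 13.08
position: [0.4515, 0.1033, 0.0626]
tool_rot: [-3.14, -0.001, 2.099]
force: [0.5, 1.2, -0.8]
grip_width: 0.059
```

```bash
python3 -c "
from h import *
to(.453,.103,.035,120)
cv2.imwrite('pics/s2.png',cv2.resize(vision.grab_frame('side')[120:270,130:330],None,fx=3,fy=3)); print(bot.observe()['position'])"
```

```text
slide [-0.11, 0.12, 2.76] turn [-0.1, -0.0, 0.3] clock 13.07 dist 2.8
[0.45239481 0.10358394 0.06404056]
```

View pics/s2.png

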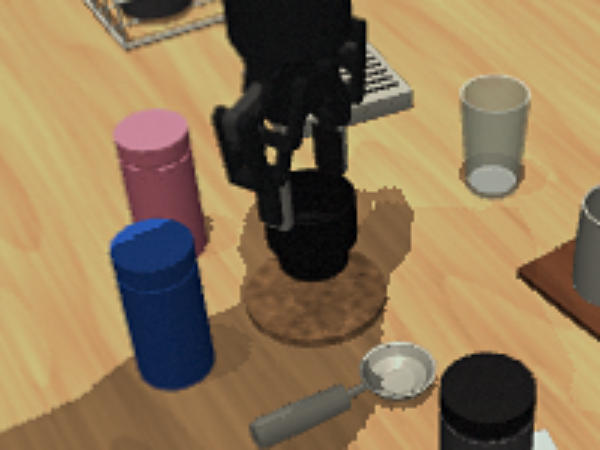

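The cup is upright, over the coaster. Lower it, feeling for contact.

Emit:
{"method": "arm_command", "body": {
  "gripper": [5.5, 5.5, 5.5, 5.5],
  "slide": [
    [0, 0, 1.2],
    [0, 0, 2.2],
    [0, 0, 2.5],
    [0, 0, 2.5]
  ],
  "turn": [
    [0, 0, 0],
    [0, 0, 0],
    [0, 0, 0],
    [0, 0, 0]
  ]
}}

```text
clock: 13.62
position: [0.4521, 0.1026, 0.0381]
tool_rot: [-3.141, -0.0, 2.097]
force: [-0.5, -0.2, -2.5]
grip_width: 0.0588
```

Emit:
{"method": "arm_command", "body": {
  "gripper": [5.5, 5.5],
  "slide": [
    [0, 0, 0.2],
    [0, 0, 0.2]
  ],
  "turn": [
    [0, 0, 0],
    [0, 0, 0]
  ]
}}

```text
clock: 13.88
position: [0.4521, 0.1026, 0.0361]
tool_rot: [3.142, 0.0, 2.097]
force: [0.4, 0.8, -1.9]
grip_width: 0.059
```

Emit:
{"method": "arm_command", "body": {
  "gripper": [5.5, 5.5],
  "slide": [
    [0, 0, 0.15],
    [0, 0, 0.15]
  ],
  "turn": [
    [0, 0, 0],
    [0, 0, 0]
  ]
}}

```text
clock: 14.12
position: [0.452, 0.1026, 0.0346]
tool_rot: [-3.141, -0.0, 2.097]
force: [-0.4, 0.5, -2.4]
grip_width: 0.0591
```

Emit:
{"method": "arm_command", "body": {
  "gripper": [5.5, 5.5],
  "slide": [
    [0, 0, 0.15],
    [0, 0, 0.15]
  ],
  "turn": [
    [0, 0, 0],
    [0, 0, 0]
  ]
}}

```text
clock: 14.38
position: [0.4521, 0.1026, 0.0335]
tool_rot: [3.141, 0.001, 2.097]
force: [-4.0, -2.0, 11.7]
grip_width: 0.059
```

Contact. Release and rise.

Emit:
{"method": "arm_command", "body": {
  "gripper": [6.5, 7.5, 8.54, 8.54, 8.54],
  "slide": [
    [0, 0, -0.1],
    [0, 0, -0.1],
    [0, 0, -0.1],
    [0, 0, -0.1],
    [0, 0, -0.1]
  ],
  "turn": [
    [0, 0, 0],
    [0, 0, 0],
    [0, 0, 0],
    [0, 0, 0],
    [0, 0, 0]
  ]
}}

```text
clock: 15.0
position: [0.4521, 0.1026, 0.0341]
tool_rot: [3.142, -0.0, 2.097]
force: [-0.8, -0.3, 0.5]
grip_width: 0.0854
```

Emit:
{"method": "arm_command", "body": {
  "gripper": [8.54, 8.54, 8.54, 8.54, 8.54],
  "slide": [
    [0, 0, -3],
    [0, 0, -9],
    [0, 0, -15],
    [0, 0, -20],
    [0, 0, -20]
  ],
  "turn": [
    [0, 0, 0],
    [0, 0, 0],
    [0, 0, 0],
    [0, 0, 0],
    [0, 0, 0]
  ]
}}

```text
clock: 15.62
position: [0.4535, 0.1029, 0.2371]
tool_rot: [3.137, 0.003, 2.097]
force: [0.9, 0.1, -0.8]
grip_width: 0.0856
```

```bash
python3 -c "
from h import *
import pickle
c=vision.camera_model('wrist');pickle.dump(c,open('w6.pkl','wb')); cv2.imwrite('pics/w6.png',vision.grab_frame('wrist'))
to(.6355,-.0025,.235,57.7)"
```

```text
slide [-18.25, 10.55, 0.07] turn [0.2, 0.0, 62.4] clock 15.68 dist 21.1
```

View pics/w6.png

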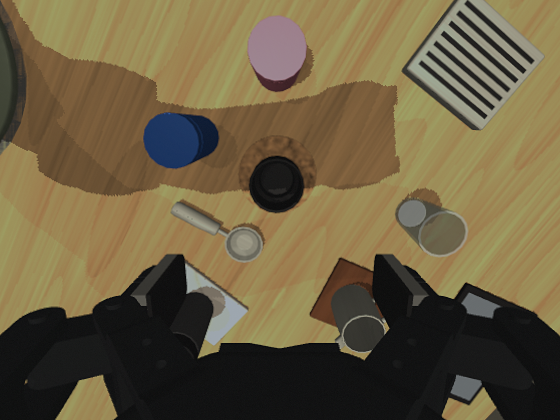

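Cup stands in the middle of the coaster. Next, the jug.

Emit:
{"method": "arm_command", "body": {
  "gripper": [8.54, 8.54, 8.54, 8.54, 8.54],
  "slide": [
    [-3, 1.7, 0],
    [-6, 3.5, 0],
    [-9, 5.2, 0],
    [-12, 7, 0],
    [-15, 8.7, 0]
  ],
  "turn": [
    [0, 0, 8],
    [0, 0, 17],
    [0, 0, 26],
    [0, 0, 35],
    [0, 0, 44]
  ]
}}

```text
clock: 16.3
position: [0.603, 0.016, 0.2323]
tool_rot: [-3.139, 0.001, 1.325]
force: [0.7, -0.9, -0.0]
grip_width: 0.0851
```

```bash
python3 -c "
from h import *
to(.6355,-.0025,.235,57.7)"
```

```text
slide [-1.0, 3.6, -0.27] turn [-0.1, 0.1, 18.2] clock 16.3 dist 3.7
```

Emit:
{"method": "arm_command", "body": {
  "gripper": [8.54, 8.54, 8.54, 8.54],
  "slide": [
    [-0.5, 1.8, 0],
    [-1, 3.6, 0],
    [-1, 3.6, 0],
    [-1, 3.6, 0]
  ],
  "turn": [
    [0, 0, 9],
    [0, 0, 18],
    [0, 0, 18],
    [0, 0, 18]
  ]
}}

```text
clock: 16.8
position: [0.6344, -0.0011, 0.2331]
tool_rot: [-3.14, 0.001, 1.019]
force: [0.2, 0.6, -0.2]
grip_width: 0.0852
```

```bash
python3 -c "
from h import *
import pickle
c=vision.camera_model('wrist');pickle.dump(c,open('w7.pkl','wb')); cv2.imwrite('pics/w7.png',vision.grab_frame('wrist'))
print(proj(c,[[.6355,-.0025,.078]])); print(bot.observe()['position'])"
```

```text
[[280.6527267  188.62870714]]
[ 0.63448857 -0.00115167  0.2334912 ]
```

View pics/w7.png

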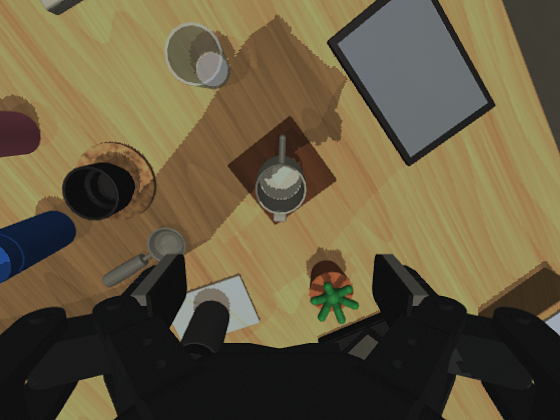

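The jug rim is at (281,190), with handle and spout aligned with the tool x axis. Descend and grip.

Emit:
{"method": "arm_command", "body": {
  "gripper": [8.54, 8.54, 8.54, 8.54, 8.54],
  "slide": [
    [0, 0, 5],
    [0, 0, 11],
    [0, 0, 16.5],
    [0, 0, 20],
    [0, 0, 20.9]
  ],
  "turn": [
    [0, 0, 0],
    [0, 0, 0],
    [0, 0, 0],
    [0, 0, 0],
    [0, 0, 0]
  ]
}}

```text
clock: 17.48
position: [0.6336, -0.0014, 0.0232]
tool_rot: [-3.139, 0.001, 1.017]
force: [-0.1, 0.5, 0.7]
grip_width: 0.0855
```

Emit:
{"method": "arm_command", "body": {
  "gripper": [5, 5, 5, 5, 5],
  "slide": [
    [0, 0, 0],
    [0, 0, 0],
    [0, 0, 0],
    [0, 0, 0],
    [0, 0, 0]
  ],
  "turn": [
    [0, 0, 0],
    [0, 0, 0],
    [0, 0, 0],
    [0, 0, 0],
    [0, 0, 0]
  ]
}}

```text
clock: 18.1
position: [0.6361, -0.0015, 0.0272]
tool_rot: [3.14, -0.001, 1.015]
force: [-1.9, 0.1, 6.8]
grip_width: 0.0539
```

Emit:
{"method": "arm_command", "body": {
  "gripper": [5, 5, 5, 5, 5],
  "slide": [
    [0, 0, 0],
    [0, 0, -2],
    [0, 0, -6],
    [0, 0, -11],
    [0, 0, -15]
  ],
  "turn": [
    [0, 0, 0],
    [0, 0, 0],
    [0, 0, 0],
    [0, 0, 0],
    [0, 0, 0]
  ]
}}

```text
clock: 18.73
position: [0.6356, -0.0016, 0.1793]
tool_rot: [3.139, -0.002, 1.016]
force: [0.4, -0.5, -1.2]
grip_width: 0.0538
```

```bash
python3 -c "
from h import *
to(.5804,.3276,.18,57.7);print(bot.observe()['qpos'])"
```

```text
slide [25.06, -22.05, -0.08] turn [0.1, -0.1, 0.5] clock 18.73 dist 33.4
[ 0.25741417  0.61349578 -0.53331651  1.5825232   0.34714775  1.03837126
 -0.92834435]
```

Emit:
{"method": "arm_command", "body": {
  "gripper": [5, 5, 5, 5, 5],
  "slide": [
    [3, -2.6, 0],
    [7, -6.2, 0],
    [11, -9.7, 0],
    [15, -13.2, 0],
    [19, -16.7, 0]
  ],
  "turn": [
    [0, 0, 0],
    [0, 0, 0],
    [0, 0, 0],
    [0, 0, 0],
    [0, 0, 0]
  ]
}}

```text
clock: 19.35
position: [0.5934, 0.2495, 0.1774]
tool_rot: [3.14, -0.002, 1.015]
force: [-0.1, 0.8, -2.1]
grip_width: 0.0536
```

Emit:
{"method": "arm_command", "body": {
  "gripper": [5, 5, 5, 5],
  "slide": [
    [3, -2.6, 0],
    [5, -4.4, 0],
    [6, -5.3, 0],
    [6, -5.3, 0]
  ],
  "turn": [
    [0, 0, 0],
    [0, 0, 0],
    [0, 0, 0],
    [0, 0, 0]
  ]
}}

```text
clock: 19.85
position: [0.5801, 0.327, 0.176]
tool_rot: [3.141, -0.001, 1.016]
force: [-0.4, -0.4, -1.1]
grip_width: 0.0537
```

```bash
python3 -c "
from h import *
to(.5804,.3276,.05,57.7);print(bot.observe()['position'])"
```

```text
slide [0.06, -0.02, 12.6] turn [0.0, -0.0, 0.5] clock 19.85 dist 12.6
[0.58013799 0.32698252 0.17604301]
```

Emit:
{"method": "arm_command", "body": {
  "gripper": [5, 5, 5, 5, 5],
  "slide": [
    [0, 0, 4],
    [0, 0, 8],
    [0, 0, 11.5],
    [0, 0, 13.2],
    [0, 0, 13.2]
  ],
  "turn": [
    [0, 0, 0],
    [0, 0, 0],
    [0, 0, 0],
    [0, 0, 0],
    [0, 0, 0]
  ]
}}

```text
clock: 20.48
position: [0.5804, 0.3257, 0.0429]
tool_rot: [-3.141, 0.001, 1.014]
force: [-0.8, -0.5, -1.1]
grip_width: 0.0537
```

Emit:
{"method": "arm_command", "body": {
  "gripper": [5, 5],
  "slide": [
    [0, 0, 0.2],
    [0, 0, 0.2]
  ],
  "turn": [
    [0, 0, 0],
    [0, 0, 0]
  ]
}}

```text
clock: 20.72
position: [0.5808, 0.3269, 0.0423]
tool_rot: [3.141, -0.001, 1.015]
force: [0.1, 1.3, -2.1]
grip_width: 0.0537
```

Emit:
{"method": "arm_command", "body": {
  "gripper": [5, 5],
  "slide": [
    [0, 0, 0.15],
    [0, 0, 0.15]
  ],
  "turn": [
    [0, 0, 0],
    [0, 0, 0]
  ]
}}

```text
clock: 20.98
position: [0.5802, 0.3268, 0.0398]
tool_rot: [3.141, -0.0, 1.015]
force: [0.9, 0.2, -1.9]
grip_width: 0.0533
```

```bash
python3 -c "
from h import *
cv2.imwrite('pics/s3.png',cv2.resize(vision.grab_frame('side')[60:210,140:340],None,fx=3,fy=3))"
```

```text
(no output)
```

View pics/s3.png

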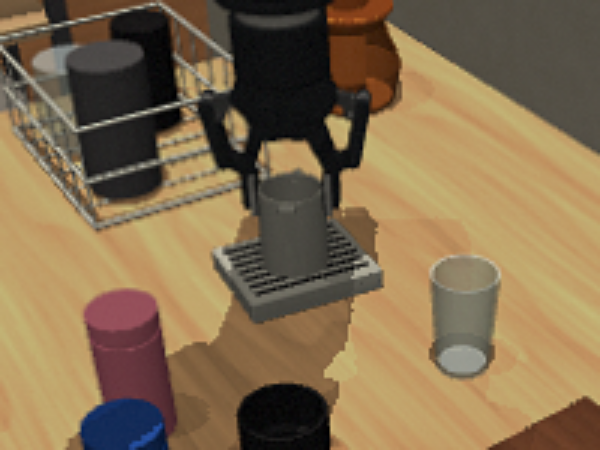

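The jug is upright, just above the tray. Lower to contact.

Emit:
{"method": "arm_command", "body": {
  "gripper": [5, 5],
  "slide": [
    [0, 0, 0.15],
    [0, 0, 0.15]
  ],
  "turn": [
    [0, 0, 0],
    [0, 0, 0]
  ]
}}

```text
clock: 21.28
position: [0.5803, 0.3268, 0.0392]
tool_rot: [3.141, -0.0, 1.015]
force: [-6.1, -4.4, 15.9]
grip_width: 0.0535
```

Emit:
{"method": "arm_command", "body": {
  "gripper": [5, 5],
  "slide": [
    [0, 0, 0.1],
    [0, 0, 0.1]
  ],
  "turn": [
    [0, 0, 0],
    [0, 0, 0]
  ]
}}

```text
clock: 21.52
position: [0.5803, 0.3269, 0.0392]
tool_rot: [3.141, -0.0, 1.015]
force: [-10.6, -7.8, 30.7]
grip_width: 0.0531
```

Emit:
{"method": "arm_command", "body": {
  "gripper": [5, 5.5, 6.5, 8.54, 8.54],
  "slide": [
    [0, 0, -0.15],
    [0, 0, -0.15],
    [0, 0, -0.15],
    [0, 0, -0.15],
    [0, 0, -0.15]
  ],
  "turn": [
    [0, 0, 0],
    [0, 0, 0],
    [0, 0, 0],
    [0, 0, 0],
    [0, 0, 0]
  ]
}}

```text
clock: 22.15
position: [0.5802, 0.3268, 0.0385]
tool_rot: [-3.141, -0.0, 1.015]
force: [-0.2, 0.2, -0.4]
grip_width: 0.0851
```

Emit:
{"method": "arm_command", "body": {
  "gripper": [8.54, 8.54],
  "slide": [
    [0, 0, 0],
    [0, 0, 0]
  ],
  "turn": [
    [0, 0, 0],
    [0, 0, 0]
  ]
}}

```text
clock: 22.4
position: [0.5802, 0.3268, 0.0386]
tool_rot: [-3.142, -0.0, 1.015]
force: [-0.7, 1.0, 0.5]
grip_width: 0.0854
```

Emit:
{"method": "arm_command", "body": {
  "gripper": [8.54, 8.54, 8.54, 8.54, 8.54],
  "slide": [
    [0, 0, -3],
    [0, 0, -9],
    [0, 0, -15],
    [0, 0, -20],
    [0, 0, -20]
  ],
  "turn": [
    [0, 0, 0],
    [0, 0, 0],
    [0, 0, 0],
    [0, 0, 0],
    [0, 0, 0]
  ]
}}

```text
clock: 23.02
position: [0.5814, 0.3278, 0.2428]
tool_rot: [3.139, -0.006, 1.015]
force: [-0.5, -0.6, 0.0]
grip_width: 0.0853
```

```bash
python3 -c "
from h import *
to(.61,.05,.24,90);to(.6067,-.2876,.24,109.2);to(.6067,-.2876,.24,19.2)
c=vision.camera_model('wrist');cv2.imwrite('pics/w8.png',vision.grab_frame('wrist')); print(proj(c,[[.5804,.3276,.09]]))"
```

```text
slide [-22.09, 17.08, 0.21] turn [0.3, -0.3, -31.8] clock 23.02 dist 27.9
slide [-50.94, 34.62, 0.1] turn [0.3, -0.2, -51.0] clock 23.02 dist 61.6
slide [-50.94, 34.62, 0.1] turn [0.1, -0.4, 39.0] clock 23.02 dist 61.6
[[277.72745961 190.07025833]]
```

Emit:
{"method": "arm_command", "body": {
  "gripper": [8.54, 8.54, 8.54, 8.54, 8.54],
  "slide": [
    [-5, 3.4, 0],
    [-10, 6.8, 0],
    [-15, 10.2, 0],
    [-20, 13.6, 0],
    [-25, 17, 0]
  ],
  "turn": [
    [0, 0, -5],
    [0, 0, -10],
    [0, 0, -15],
    [0, 0, -20],
    [0, 0, -25]
  ]
}}

```text
clock: 23.7
position: [0.5921, 0.0226, 0.2374]
tool_rot: [-3.14, 0.0, 1.455]
force: [0.5, 0.6, 0.6]
grip_width: 0.0854
```

```bash
python3 -c "
from h import *
to(.6067,-.2876,.24,109.2);print(bot.observe()['qpos'])"
```

```text
slide [-30.64, 5.05, -0.27] turn [-0.1, -0.0, -25.9] clock 23.7 dist 31.1
[ 0.31603647  0.50892459 -0.65815085  1.63048291  0.3369481   1.12016701
 -0.545982  ]
```

View pics/w8.png

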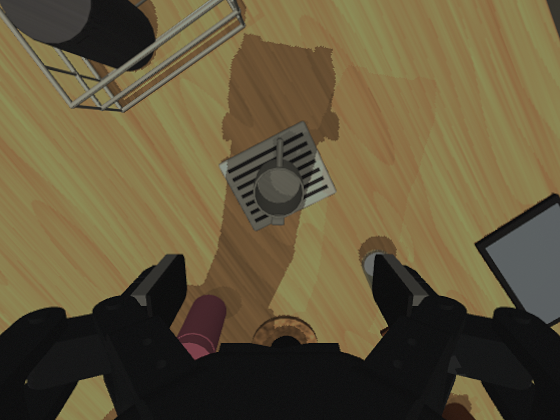

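The jug rim is at (279,191), against (278,190) predicted for the tray centre, so it stands centred. On to the sugar box.

Emit:
{"method": "arm_command", "body": {
  "gripper": [8.54, 8.54, 8.54, 8.54, 8.54],
  "slide": [
    [-6, 1, 0],
    [-12, 2, 0],
    [-18, 3, 0],
    [-24, 4, 0],
    [-30, 5, 0]
  ],
  "turn": [
    [0, 0, -5],
    [0, 0, -10],
    [0, 0, -15],
    [0, 0, -20],
    [0, 0, -25.9]
  ]
}}

```text
clock: 24.32
position: [0.606, -0.2811, 0.2372]
tool_rot: [-3.14, -0.001, 1.907]
force: [0.3, 0.7, -0.1]
grip_width: 0.0854
```

Emit:
{"method": "arm_command", "body": {
  "gripper": [8.54, 8.54],
  "slide": [
    [-0.2, 0, 0],
    [-0.2, 0, 0]
  ],
  "turn": [
    [0, 0, 0],
    [0, 0, 0]
  ]
}}

```text
clock: 24.58
position: [0.607, -0.2805, 0.2373]
tool_rot: [-3.141, -0.002, 1.903]
force: [-0.3, 1.0, -0.2]
grip_width: 0.0853
```

```bash
python3 - <<'E'
from h import *
import pickle
c=vision.camera_model('wrist');f=vision.grab_frame('wrist');pickle.dump(c,open('w9.pkl','wb')); cv2.imwrite('pics/w9.png',f)
h=cv2.cvtColor(f,cv2.COLOR_BGR2HSV).astype(int); u,v=proj(c,[[.6067,-.2876,.076]])[0].astype(int); print(u,v)
x0,y0=u-45,v-45; q=h[y0:y0+90,x0:x0+90]
m=((q[...,1]>110)&(q[...,2]>60)&(q[...,0]<14)).astype(np.uint8)*255
m=cv2.morphologyEx(m,cv2.MORPH_OPEN,np.ones((3,3)))
k=max(cv2.findContours(m,0,1)[0],key=cv2.contourArea)[:,0]+[x0,y0]
r=cv2.minAreaRect((onz(c,k,.076)[:,:2]*1000).astype(np.float32)); print(r)
s=bot.observe();print(s['position'],np.degrees(s['tool_rot'][2])); to(r[0][0]/1000,r[0][1]/1000,.036,109.2)
E
```

```text
276 193
((607.0029296875, -288.60260009765625), (57.715126037597656, 56.06998825073242), 19.04553985595703)
[ 0.60727839 -0.27971701  0.2377408 ] 109.11924640106244
slide [-0.86, -0.31, 20.17] turn [-0.0, -0.1, -0.1] clock 24.62 dist 20.2
```

View pics/w9.png

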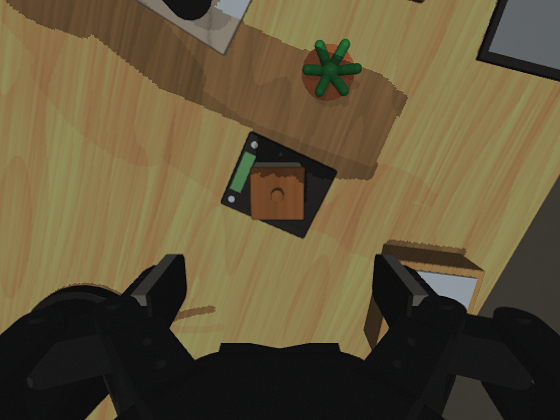

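The box is square with the tool at (277,192). That was the last picture I can view, so from here I work by numbers. Grip the ceramic body below the lid.

Emit:
{"method": "arm_command", "body": {
  "gripper": [8.54, 8.54, 8.54, 8.54, 8.54],
  "slide": [
    [-0.8, -0.3, 5],
    [-0.8, -0.3, 11],
    [-0.8, -0.3, 16.5],
    [-0.8, -0.3, 20],
    [-0.8, -0.3, 20.8]
  ],
  "turn": [
    [0, 0, 0],
    [0, 0, 0],
    [0, 0, 0],
    [0, 0, 0],
    [0, 0, 0]
  ]
}}

```text
clock: 25.25
position: [0.6063, -0.2876, 0.0287]
tool_rot: [-3.14, -0.003, 1.906]
force: [-0.3, 0.2, 0.1]
grip_width: 0.0852
```

Emit:
{"method": "arm_command", "body": {
  "gripper": [5, 5, 5, 5, 5],
  "slide": [
    [0, 0, 0],
    [0, 0, 0],
    [0, 0, 0],
    [0, 0, 0],
    [0, 0, 0]
  ],
  "turn": [
    [0, 0, 0],
    [0, 0, 0],
    [0, 0, 0],
    [0, 0, 0],
    [0, 0, 0]
  ]
}}

```text
clock: 25.88
position: [0.6083, -0.2895, 0.0326]
tool_rot: [3.139, 0.002, 1.904]
force: [-0.7, 2.3, 8.7]
grip_width: 0.0567
```

Emit:
{"method": "arm_command", "body": {
  "gripper": [5, 5, 5, 5, 5],
  "slide": [
    [0, 0, 0],
    [0, 0, -2],
    [0, 0, -6],
    [0, 0, -11],
    [0, 0, -15]
  ],
  "turn": [
    [0, 0, 0],
    [0, 0, 0],
    [0, 0, 0],
    [0, 0, 0],
    [0, 0, 0]
  ]
}}

```text
clock: 26.5
position: [0.6074, -0.2896, 0.1845]
tool_rot: [3.14, 0.002, 1.904]
force: [0.3, -1.1, -3.6]
grip_width: 0.0569
```

```bash
python3 -c "
from h import *
to(.64,.0015,.185,109.2);print(bot.observe()['qpos'])"
```

```text
slide [26.45, 12.59, -0.07] turn [0.1, 0.1, -0.1] clock 26.5 dist 29.3
[ 0.76321643  0.69930488 -0.67439883  1.46276204  0.45916912  1.13818239
  0.34366637]
```

Emit:
{"method": "arm_command", "body": {
  "gripper": [5, 5, 5, 5, 5],
  "slide": [
    [3, 1.4, 0],
    [8, 3.8, 0],
    [13, 6.2, 0],
    [18, 8.6, 0],
    [22.5, 10.7, 0]
  ],
  "turn": [
    [0, 0, 0],
    [0, 0, 0],
    [0, 0, 0],
    [0, 0, 0],
    [0, 0, 0]
  ]
}}

```text
clock: 27.12
position: [0.6349, -0.0399, 0.1825]
tool_rot: [3.14, 0.001, 1.904]
force: [0.5, -0.9, -2.5]
grip_width: 0.0572
```

Emit:
{"method": "arm_command", "body": {
  "gripper": [5, 5, 5, 5],
  "slide": [
    [2.5, 1.2, 0],
    [3.9, 1.9, 0],
    [3.9, 1.9, 0],
    [3.9, 1.9, 0]
  ],
  "turn": [
    [0, 0, 0],
    [0, 0, 0],
    [0, 0, 0],
    [0, 0, 0]
  ]
}}

```text
clock: 27.62
position: [0.64, -0.0007, 0.1808]
tool_rot: [-3.141, 0.001, 1.902]
force: [-1.0, -0.4, -2.8]
grip_width: 0.057
```

```bash
python3 -c "
from h import *
to(.64,.0015,.024,109.2);print(bot.observe()['position'],bot.observe()['grip_width'])"
```

```text
slide [0.22, 0.08, 15.68] turn [-0.0, 0.0, -0.2] clock 27.62 dist 15.7
[ 0.63998507 -0.00069066  0.180791  ] 0.056952985960292336
```

Emit:
{"method": "arm_command", "body": {
  "gripper": [5, 5, 5, 5, 5],
  "slide": [
    [0.2, 0, 4],
    [0.2, 0, 9],
    [0.2, 0, 13.5],
    [0.2, 0, 15.6],
    [0.2, 0, 15.6]
  ],
  "turn": [
    [0, 0, 0],
    [0, 0, 0],
    [0, 0, 0],
    [0, 0, 0],
    [0, 0, 0]
  ]
}}

```text
clock: 28.25
position: [0.6391, 0.0023, 0.0242]
tool_rot: [-3.141, -0.0, 1.903]
force: [-0.5, -0.1, -1.9]
grip_width: 0.0573
```

Emit:
{"method": "arm_command", "body": {
  "gripper": [5, 5],
  "slide": [
    [0, 0, 0.15],
    [0, 0, 0.15]
  ],
  "turn": [
    [0, 0, 0],
    [0, 0, 0]
  ]
}}

```text
clock: 28.5
position: [0.6401, 0.0029, 0.0245]
tool_rot: [3.14, 0.001, 1.903]
force: [0.2, -0.3, -3.0]
grip_width: 0.0569
```

Emit:
{"method": "arm_command", "body": {
  "gripper": [5, 5],
  "slide": [
    [0, 0, 0.1],
    [0, 0, 0.1]
  ],
  "turn": [
    [0, 0, 0],
    [0, 0, 0]
  ]
}}

```text
clock: 28.75
position: [0.6394, 0.0029, 0.0224]
tool_rot: [3.141, 0.0, 1.904]
force: [-0.1, -0.1, -1.7]
grip_width: 0.0566
```

Emit:
{"method": "arm_command", "body": {
  "gripper": [5, 5],
  "slide": [
    [0, 0, 0.15],
    [0, 0, 0.15]
  ],
  "turn": [
    [0, 0, 0],
    [0, 0, 0]
  ]
}}

```text
clock: 29.0
position: [0.6394, 0.003, 0.0207]
tool_rot: [3.141, 0.0, 1.904]
force: [-0.4, -0.0, 0.8]
grip_width: 0.0568
```

Emit:
{"method": "arm_command", "body": {
  "gripper": [5, 5],
  "slide": [
    [0, 0, 0.1],
    [0, 0, 0.1]
  ],
  "turn": [
    [0, 0, 0],
    [0, 0, 0]
  ]
}}

```text
clock: 29.25
position: [0.6394, 0.003, 0.0206]
tool_rot: [3.141, 0.001, 1.904]
force: [-7.4, -1.7, 17.3]
grip_width: 0.0569
```

Contact. Release, rise, and head back to the canister.

Emit:
{"method": "arm_command", "body": {
  "gripper": [5.5, 6.5, 8.54, 8.54, 8.54],
  "slide": [
    [0, 0, -0.1],
    [0, 0, -0.1],
    [0, 0, -0.1],
    [0, 0, -0.1],
    [0, 0, -0.1]
  ],
  "turn": [
    [0, 0, 0],
    [0, 0, 0],
    [0, 0, 0],
    [0, 0, 0],
    [0, 0, 0]
  ]
}}

```text
clock: 29.88
position: [0.6393, 0.003, 0.0205]
tool_rot: [3.142, -0.0, 1.904]
force: [-0.6, -0.1, 0.4]
grip_width: 0.0856
```

Emit:
{"method": "arm_command", "body": {
  "gripper": [8.54, 8.54, 8.54, 8.54, 8.54],
  "slide": [
    [0, 0, -3],
    [0, 0, -9],
    [0, 0, -15],
    [0, 0, -20],
    [0, 0, -20]
  ],
  "turn": [
    [0, 0, 0],
    [0, 0, 0],
    [0, 0, 0],
    [0, 0, 0],
    [0, 0, 0]
  ]
}}

```text
clock: 30.5
position: [0.6409, 0.0034, 0.2245]
tool_rot: [3.136, 0.002, 1.903]
force: [0.7, 0.1, -0.6]
grip_width: 0.0856
```

```bash
cat >> h.py <<'E'
def mrect(f,c,P,half,fun):
    u,v=proj(c,[P])[0].astype(int); x0,y0=max(u-half,0),max(v-half,0)
    q=cv2.cvtColor(f,cv2.COLOR_BGR2HSV).astype(int)[y0:y0+2*half,x0:x0+2*half]
    m=cv2.morphologyEx(fun(q[...,0],q[...,1],q[...,2]).astype(np.uint8)*255,cv2.MORPH_OPEN,np.ones((3,3)))
    k=max(cv2.findContours(m,0,1)[0],key=cv2.contourArea)[:,0]+[x0,y0]
    return cv2.minAreaRect((onz(c,k,P[2])[:,:2]*1000).astype(np.float32))
E
python3 - <<'E'
from h import *
c=vision.camera_model('wrist');f=vision.grab_frame('wrist')
print(mrect(f,c,[.64,.0015,.064],38,lambda h,s,v:(s>110)&(v>85)&(h<14)))
cv2.imwrite('pics/w10.png',f); to(.448,-.116,.22,100)
E
```

```text
((632.8169555664062, 1.780029296875), (70.49229431152344, 56.27861022949219), 18.987285614013672)
slide [-4.98, -22.03, 0.16] turn [0.1, 0.1, 9.1] clock 30.55 dist 22.6
```

Emit:
{"method": "arm_command", "body": {
  "gripper": [8.54, 8.54, 8.54, 8.54, 8.54],
  "slide": [
    [-1.2, -5.5, 0],
    [-2.4, -11, 0],
    [-3.6, -16.5, 0],
    [-5, -22, 0],
    [-5, -22, 0]
  ],
  "turn": [
    [0, 0, 0],
    [0, 0, 0],
    [0, 0, 0],
    [0, 0, 0],
    [0, 0, 0]
  ]
}}

```text
clock: 31.18
position: [0.4443, -0.1191, 0.2196]
tool_rot: [-3.138, 0.0, 1.899]
force: [0.5, 0.1, 0.6]
grip_width: 0.0856
```

```bash
python3 - <<'E'
from h import *
c=vision.camera_model('wrist');f=vision.grab_frame('wrist')
# lid top (z .113): black blob nearest circle; end of blob facing away from nadir
u,v=proj(c,[[.448,-.116,.113]])[0].astype(int); q=f[v-45:v+45,u-45:u+45].max(2)<70
k=max(cv2.findContours(q.astype(np.uint8),0,1)[0],key=cv2.contourArea)[:,0]+[u-45,v-45]
P=onz(c,k,.113)[:,:2]; n=np.array(c["T"])[:2,3]; print("n",n.round(3), "extent",P.min(0).round(4),P.max(0).round(4))
from scipy.optimize import least_squares
for t in range(2):
    cen=np.array([.448,-.116]) if t==0 else r
    a=cen-n; a/=np.linalg.norm(a); S=P[(P-cen)@a>-.003]
    r=least_squares(lambda w:np.hypot(*(S-w).T)-.026,cen,loss="soft_l1",f_scale=.002).x
    print("lid",r.round(4),len(S),np.abs(np.hypot(*(S-r).T)-.026).mean().round(4))
to(.448,-.116,.063,109)
E
```

```text
n [ 0.424 -0.057] extent [ 0.4212 -0.1459] [ 0.4716 -0.0852]
lid [ 0.4458 -0.1194] 90 0.0006
lid [ 0.4459 -0.1193] 85 0.0006
slide [0.1, 0.24, 15.7] turn [-0.1, 0.0, -0.1] clock 31.23 dist 15.7
```

Emit:
{"method": "arm_command", "body": {
  "gripper": [8.54, 8.54, 8.54, 8.54, 8.54],
  "slide": [
    [0, 0.1, 4],
    [0, 0.1, 9],
    [0, 0.1, 13],
    [0, 0.1, 15.7],
    [0, 0.1, 15.7]
  ],
  "turn": [
    [0, 0, 0],
    [0, 0, 0],
    [0, 0, 0],
    [0, 0, 0],
    [0, 0, 0]
  ]
}}

```text
clock: 31.85
position: [0.448, -0.1143, 0.0618]
tool_rot: [-3.139, -0.003, 1.906]
force: [-0.3, 0.5, 0.3]
grip_width: 0.0854
```

Emit:
{"method": "arm_command", "body": {
  "gripper": [4.5, 4.5, 4.5, 4.5, 4.5],
  "slide": [
    [0, 0, 0],
    [0, 0, 0],
    [0, 0, 0],
    [0, 0, 0],
    [0, 0, 0]
  ],
  "turn": [
    [0, 0, 0],
    [0, 0, 0],
    [0, 0, 0],
    [0, 0, 0],
    [0, 0, 0]
  ],
  "force": 50
}}

```text
clock: 32.48
position: [0.4493, -0.1162, 0.0648]
tool_rot: [3.14, 0.002, 1.903]
force: [-2.3, -0.1, 8.8]
grip_width: 0.0506
```

Emit:
{"method": "arm_command", "body": {
  "gripper": [4.5, 4.5, 4.5, 4.5, 4.5],
  "slide": [
    [0, 0, 0],
    [0, 0, -2],
    [0, 0, -6],
    [0, 0, -11],
    [0, 0, -15]
  ],
  "turn": [
    [0, 0, 0],
    [0, 0, 0],
    [0, 0, 0],
    [0, 0, 0],
    [0, 0, 0]
  ]
}}

```text
clock: 33.1
position: [0.4488, -0.1158, 0.2161]
tool_rot: [3.14, 0.001, 1.904]
force: [1.0, -0.3, -2.9]
grip_width: 0.0502
```

```bash
python3 -c "
from h import *
to(.608,-.2875,.21,109.2);print(bot.observe()['position'])"
```

```text
slide [-21.43, 9.44, 0.65] turn [0.1, 0.1, -0.1] clock 33.1 dist 23.4
[ 0.44879069 -0.11577487  0.21613354]
```

Emit:
{"method": "arm_command", "body": {
  "gripper": [4.5, 4.5, 4.5, 4.5, 4.5],
  "slide": [
    [-3, 1.3, 0],
    [-8, 3.5, 0],
    [-13, 5.7, 0],
    [-18, 7.9, 0],
    [-21.3, 9.4, 0]
  ],
  "turn": [
    [0, 0, 0],
    [0, 0, 0],
    [0, 0, 0],
    [0, 0, 0],
    [0, 0, 0]
  ]
}}

```text
clock: 33.72
position: [0.608, -0.2886, 0.214]
tool_rot: [3.141, 0.0, 1.902]
force: [-0.8, 1.1, -1.1]
grip_width: 0.0502
```

Emit:
{"method": "arm_command", "body": {
  "gripper": [4.5, 4.5, 4.5, 4.5, 4.5],
  "slide": [
    [0, 0, 0],
    [0, 0, 4],
    [0, 0, 8],
    [0, 0, 12],
    [0, 0, 12]
  ],
  "turn": [
    [0, 0, 0],
    [0, 0, 0],
    [0, 0, 0],
    [0, 0, 0],
    [0, 0, 0]
  ]
}}

```text
clock: 34.35
position: [0.6054, -0.2856, 0.092]
tool_rot: [-3.139, -0.003, 1.904]
force: [0.6, -0.7, -1.2]
grip_width: 0.0502
```

```bash
python3 -c "
from h import *
to(.608,-.286,.0785,109.2);print(bot.observe()['position'])
import pickle; f=vision.grab_frame('side'); cv2.imwrite('pics/s4.png',f)"
```

```text
slide [-0.13, 0.24, 1.35] turn [-0.2, -0.2, -0.1] clock 34.35 dist 1.4
[ 0.60538586 -0.285551    0.09203999]
```

Emit:
{"method": "arm_command", "body": {
  "gripper": [4.5, 4.5, 4.5, 4.5],
  "slide": [
    [0, 0.2, 0.7],
    [0, 0.2, 1.3],
    [0, 0.2, 1.3],
    [0, 0.2, 1.3]
  ],
  "turn": [
    [0, 0, 0],
    [0, 0, 0],
    [0, 0, 0],
    [0, 0, 0]
  ]
}}

```text
clock: 34.9
position: [0.6091, -0.2858, 0.0809]
tool_rot: [3.141, 0.0, 1.904]
force: [-0.6, -0.1, -2.1]
grip_width: 0.0505
```

Emit:
{"method": "arm_command", "body": {
  "gripper": [4.5, 4.5],
  "slide": [
    [0, 0, 0.1],
    [0, 0, 0.1]
  ],
  "turn": [
    [0, 0, 0],
    [0, 0, 0]
  ]
}}

```text
clock: 35.15
position: [0.609, -0.2858, 0.0796]
tool_rot: [3.142, 0.0, 1.904]
force: [0.2, 0.2, -1.6]
grip_width: 0.0503
```

Emit:
{"method": "arm_command", "body": {
  "gripper": [4.5, 4.5],
  "slide": [
    [0, 0, 0.1],
    [0, 0, 0.1]
  ],
  "turn": [
    [0, 0, 0],
    [0, 0, 0]
  ]
}}

```text
clock: 35.4
position: [0.609, -0.2858, 0.0785]
tool_rot: [-3.142, -0.0, 1.904]
force: [1.6, -0.1, -1.3]
grip_width: 0.0503
```

Emit:
{"method": "arm_command", "body": {
  "gripper": [4.5, 4.5],
  "slide": [
    [0, 0, 0.15],
    [0, 0, 0.15]
  ],
  "turn": [
    [0, 0, 0],
    [0, 0, 0]
  ]
}}

```text
clock: 35.65
position: [0.609, -0.2858, 0.0771]
tool_rot: [3.142, 0.0, 1.904]
force: [-0.7, -0.2, -0.5]
grip_width: 0.0504
```

Emit:
{"method": "arm_command", "body": {
  "gripper": [4.5, 4.5],
  "slide": [
    [0, 0, 0.1],
    [0, 0, 0.1]
  ],
  "turn": [
    [0, 0, 0],
    [0, 0, 0]
  ]
}}

```text
clock: 35.9
position: [0.6092, -0.2861, 0.0769]
tool_rot: [3.141, 0.001, 1.903]
force: [-3.0, 0.3, 10.6]
grip_width: 0.0501
```

Emit:
{"method": "arm_command", "body": {
  "gripper": [5.5, 6.5, 8.54, 8.54, 8.54],
  "slide": [
    [0, 0, -0.1],
    [0, 0, -0.1],
    [0, 0, -0.1],
    [0, 0, -0.1],
    [0, 0, -0.1]
  ],
  "turn": [
    [0, 0, 0],
    [0, 0, 0],
    [0, 0, 0],
    [0, 0, 0],
    [0, 0, 0]
  ]
}}

```text
clock: 36.52
position: [0.609, -0.2857, 0.0771]
tool_rot: [-3.142, -0.0, 1.904]
force: [0.7, 0.6, 0.7]
grip_width: 0.0854
```

Emit:
{"method": "arm_command", "body": {
  "gripper": [8.54, 8.54, 8.54, 8.54, 8.54],
  "slide": [
    [0, 0, -3],
    [0, 0, -9],
    [0, 0, -15],
    [0, 0, -20],
    [0, 0, -24]
  ],
  "turn": [
    [0, 0, 0],
    [0, 0, 0],
    [0, 0, 0],
    [0, 0, 0],
    [0, 0, 0]
  ]
}}

```text
clock: 37.15
position: [0.6091, -0.2857, 0.3195]
tool_rot: [3.141, 0.001, 1.904]
force: [0.2, -0.6, -0.1]
grip_width: 0.0853
```

Emit:
{"method": "arm_command", "body": {
  "gripper": [8.54, 8.54, 8.54],
  "slide": [
    [0, 0, 0],
    [0, 0, 0],
    [0, 0, 0]
  ],
  "turn": [
    [0, 0, 0],
    [0, 0, 0],
    [0, 0, 0]
  ]
}}

```text
clock: 37.52
position: [0.6086, -0.2858, 0.3159]
tool_rot: [-3.14, -0.001, 1.904]
force: [0.2, 0.9, -0.1]
grip_width: 0.0853
```

```bash
python3 - <<'E'
from h import *
from scipy.optimize import least_squares
c=vision.camera_model('wrist');f=vision.grab_frame('wrist'); cv2.imwrite("pics/w11.png",f)
print(bot.observe()["position"])
# canister lid vs scale in one view
u,v=proj(c,[[.608,-.287,.125]])[0]; print("pred lid px",u.round(),v.round())
g=f.max(2); x0,y0=int(u)-50,int(v)-50
for r in g[y0:y0+100:5,x0:x0+100:5]: print(' '.join(f"{k:3d}" for k in r))
c2=vision.camera_model('side');f2=vision.grab_frame('side'); cv2.imwrite("pics/s5.png",f2)
c3=vision.camera_model('scene');f3=vision.grab_frame('scene'); cv2.imwrite("pics/c5.png",f3)
# sugar lid in fixed views
for n,cc,ff in(("side",c2,f2),("scene",c3,f3)):
    print(n,"lid",mrect(ff,cc,[.64,.0015,.064],35,lambda h,s,v:(s>110)&(v>95)&(h<13)), "exp px",proj(cc,[[.64,.0015,.064],[.608,-.2875,.125],[.608,-.2875,.02]]).round().tolist())
E
```

```text
[ 0.60866436 -0.28573881  0.31599003]
pred lid px 278.0 183.0
141 142 142 142 142  25  35  39  15  91  98  93 104  97 106 102 111 107 111 105
142 142 142 142 145  38 160  36  20  23  13  96 103  97  93  91 101 108 111 116
142 142 142 142  65  35  35  38  20  20  22  19  23  80  90  98  95  97  92 112
141 142 142 143  47 125 125  37  22  20  20  21  20  20  19  64  96  98  94  95
142 142 142 119 128 124  38  36  35  30  21  21  20  21  20  34  16  54 103  98
142 142 142  24 124 124  36  36  28  24  26  26  21  19  21  31  36  22  20  39
142 142 140 105 122  95  36  27  24  21  24  25  24  22  19  22  34  35  34  20
142 142  16 123 123  35  37  15  18  20  30  19  17  21  21  27  35  35  35  29
142 144  80 121 111  35  24  36  36  35  35  35  35  23  19  34  34  33  35 138
142  66  35  34  33  35  36  35  37  37  36  36  35  34  26  34  35  34  30 142
143  34 163  32  35  33  36  36  35  35  35  35  35  34  30  35  33  33 132 142
143  32  37  39  35  31  36  34  36  34  34  35  35  35  30  33  33  28 142 141
143 142 146  31  38  39  33  35  33  33  33  33  34  32  34  33  32 114 142 13
[... 194 characters left out ...]
145 118  24  37  34  34  31  28 142 142 141 142
142 142 142 142 142 141 142 142 141 142 142 145  70  35  35 116 142 141 142 142
142 142 142 142 141 142 142 142 142 142 142 142 142 143 111 142 142 142 142 141
142 141 142 142 142 143 142 142 142 142 142 142 142 142 142 142 142 142 142 141
142 142 143 141 142 142 142 142 142 142 142 141 143 142 142 142 142 142 142 142
side lid ((637.4639282226562, 2.992523193359375), (56.43490982055664, 56.52666473388672), 18.191890716552734) exp px [[337.0, 191.0], [445.0, 269.0], [428.0, 310.0]]
scene lid ((661.4791870117188, -93.68592834472656), (44.91817855834961, 83.72692108154297), 75.65079498291016) exp px [[341.0, 227.0], [243.0, 277.0], [245.0, 322.0]]
```

The sugar lid in the side view is at (637,3) mm and 18°, so it sits upright and centred on the board. The canister's silhouette against the wood in both fixed views will check its position and tilt.

```bash
python3 - <<'E'
from h import *
V=[]
for n,fn in(("side","s5"),("scene","c5")):
    c=vision.camera_model(n); f=cv2.imread(f"pics/{fn}.png"); g=f.max(2); r=np.array(c["T"])[:3,0]
    for z in(.05,.08,.11):
        e=proj(c,[np.array([.608,-.2875,z])+k*.026*np.array([r[0],r[1],0]) for k in(-1,0,1)])
        y=int(round(e[1,1])); x=int(e[1,0]); row=g[y,x-35:x+35]<78
        i=35; a=i
        while a>0 and row[a-1]: a-=1
        b=i
        while b<69 and row[b+1]: b+=1
        print(n,z,"seen",x-35+a,x-35+b,"expected",e[0,0].round(1),e[2,0].round(1),"row",y)
        V.append((n,z,x-35+(a+b)/2,y))
E
```

```text
side 0.05 seen 397 454 expected 416.4 448.0 row 299
side 0.08 seen 418 458 expected 420.9 453.5 row 288
side 0.11 seen 425 463 expected 425.7 459.3 row 276
scene 0.05 seen 227 263 expected 229.4 259.8 row 310
scene 0.08 seen 226 256 expected 228.3 259.3 row 297
scene 0.11 seen 225 256 expected 227.1 258.9 row 284
```

Both views agree within about 5 mm and the canister is upright. The arm is clear, so I'll hand in.

```bash
python3 -c "
from h import *
job_done(); print(bot.observe()['clock'])"
```

```text
the job is handed in; nothing more can be done
the job is handed in; nothing more can be done
```

I parked the canister on the marble tile, then moved the cup to the coaster, the jug to the drip tray, the sugar box to the board and the canister to the scale. I handed the job in with about 38 of the 141 s used; it reports no verdict.

**Last checks:**
- **Jug:** its rim was within about 1 px of the tray centre.
- **Cup:** its rim was within about 1 px of the coaster centre.
- **Sugar box:** the lid measured (637, 3) mm against a board centre of (640, 1.5) mm. The wrist and scene masks for the lid merged with the board, so only the side view counts for it.
- **Canister:** its outline sat 1–3 px (about 5 mm at most) from the scale centre, with no visible tilt. The side-view row nearest the scale (z = 0.05 m) was unusable because it merged with the black scale.
- **Water glass:** still standing when I last saw it, while placing the jug. I passed over it with about 75 mm clearance and did not measure it again at the end.

I reached the 16-picture viewing limit before placing the sugar box and the canister, so those two placements were checked by numbers only. The jug and cup were not rechecked after the pictures taken as each was set down.

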